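# Open the spring jar clamp to its mark and hold it

### The arm

A 7-joint arm with a two-finger parallel gripper is mounted at the origin on a cart in front of the work surface, level with it; the furniture and walls round the work are solid. World frame = base frame: x ahead of the robot, y to its left, z up, the work surface at z = 0. Lengths are in mm, angles in degrees, forces in N, time in s.
With the tool pointing down it reaches from about 400 to 925 mm from the base axis. Payload 5.6 kg.
Tool frame: the origin (TCP) lies on the centre line of the jaws, within the pads' length; the fingertips stand 8 mm ahead of it and the grasp point (between the pads) lies 11 mm behind it; y points along the fingers, z is the direction in which the jaws open and shut, and the axes are right-handed (so a half turn about y gives the same grasp; the last joint's range is limited). The gripper opens to 85 mm and grips with 20 to 120 N. Pads are 22 mm wide; open, the fingers measure 114 mm over their backs; the gripper's body (76 mm by 85 mm) begins 54 mm behind the grasp point. The pads swing forward as they close: fully open they stand 13 mm farther back than shut.
Start: joints at [-67.953, 26.786, -0.665, 91.828, 0.344, 61.387, -3.226], TCP at [269.705, 591.411, 239.29] pointing down, gripper open.
Joint ranges: [-144.91, 144.91], [-17.63, 115.5], [-89.93, 88.59], [15.96, 139.68], [-74.01, 254.01], [8.47, 105.57], [-167.45, 167.45]. Speed limits (degrees/s): [147.25, 147.25, 180, 180, 180, 180, 180].

### API

Orientations are given as [roll, pitch, yaw] about the fixed x, y, z axes, in that order (R = Rz(yaw) Ry(pitch) Rx(roll)).
In Python, from workcell import * gives the robot as it stands.
- The arm moves only by the shell command python3 -m handwheel 'ROWS' [OPENING] [FORCE]. ROWS is JSON, a list of rows, each an object with "translation": the shift along the tool's x, y, z in mm, a list of three; "dr": the turn, a rotation vector about the tool's x, y, z in degrees, a list of three. In form: [{"translation": [dx, dy, dz], "dr": [rx, ry, rz]}, ...]. A call has 1 to 12 rows; each row shifts and turns the commanded pose from where the row before left it, along the tool's axes as they then stand; what a row does not reach is not made up. A row lasts 1/8 s, in which the tool goes at most 62.5 mm and 10.7 degrees, less where a joint would pass 70% of its speed; a pose out of reach is approached as far as the arm can. A call is refused whole if a number of a shift passes 62.5 or a number of a turn 10.7, either way. A call with a gripper value outside its range is refused whole. OPENING is the opening, from -1 (shut) to 1 (fully open), set as the call begins (- or left out, the last holds). The fingers move at their own pace and stop on an object; FORCE is the grip in N (left out, the last holds). Time passes only in rows, so rows that do not move let the fingers close. It gives the time, the measured TCP pose, the force and the opening at its end, in the units of the state.
- state(): the state, without advancing time (a new reading comes with each control period).
- grab_frame(name): name is "side" or "top" or "wrist"; returns the picture (420x560x3 uint8, red, green, blue); there is no depth.
- camera_info(name): a dict with "K" (3x3 intrinsics, pixels), "dist_coeffs" ([k1, k2, p1, p2, k3] as OpenCV has them; the pictures are not rectified), "R" (3x3) and "t" (3): a world point X has camera coordinates R X + t. Camera axes: x right, y down, z forward; pixel columns grow to the right and rows downward; lengths in mm; the calibration is good to about 2 mm. A picture is of the moment at which its call begins: read the wrist's pose just before it. camera_info takes no time and is no camera call; for the wrist camera it gives the pose at the moment of the call.
- close_job(): hands the job in, once; it reports no verdict.
The state is a dict: "time": time; "q": joint angles; "joint_vel": joint speeds; "joint_torque": joint torques, N m; "position": TCP position; "orientation": TCP orientation; "ft_force": force on the tool from outside, world axes, zero at the start; "wrist_torque": the same for the moment, N m; "width": finger opening in mm.
Only numpy, scipy, OpenCV 4.12 (cv2) and the standard library are available. Lean on these libraries where they do the work, as an engineer would, in place of code of your own. Each camera call takes 0.05 s, during which the arm holds its last target.

### The job

I want to set a jar in the wooden jar clamp, so open its jaw for me. The salt shaker standing on the clamp is in the way: it is thin glass, so lift it off with a light grip (no more than 40 N) and stand it gently upright on the round cork mat. Then take the sprung jaw by its knob and draw it out until its pointer is level with the index clip on the scale, and finish while still holding it there: do not let go, it springs shut. Leave the mug and the spice jar where they are.

Things in the scene. Friction and masses are not known exactly. Their poses are not given: they have to be found in the camera images.
- clamp: jar clamp fixed to the worktop: beech plate 240 (x) x 110 (y) mm, its top 14 mm above the worktop; origin at the centre of the underside, z up. At its +x end stands the fixed jaw (96 to 118 mm from the origin along +x, 64 mm high over the worktop). Along its +y edge runs a metal scale strip. The sprung jaw slides along x
- jaw: the sprung jaw: a beech block 66 mm wide across the slide, 22 mm thick, its top about 57 mm above the worktop, with the black knob upright on it; origin on the plate's top (14 mm above the worktop) below the knob's axis, axes as the clamp's. At rest (nearly shut against the fixed jaw) its origin is 52 mm from the clamp's along the clamp's +x; it draws out along the clamp's -x, up to 95 mm. A spring pulls it back: 3.3 N at rest, plus 1.1 N for each 10 mm; let go, it snaps shut
- knob (a point): middle of the upright round black knob on the jaw, 24 mm diameter, 32 mm high, spanning 62 to 94 mm above the worktop (this point 78 mm); moves with the jaw; axes as the clamp's
- jaw_pointer (a point): tip of the small steel pointer on the jaw beside the scale, 41 mm along the clamp's +y from the knob's axis and at the same clamp x as the knob's axis; axes as the clamp's
- index_clip: the mark: small dark steel clip 8 x 14 mm, 7 mm high, fixed on the scale strip at the clamp's +y edge, set at a different place each time (45 to 75 mm from the pointer at rest); origin under its middle, on the plate; its centre line across the scale is the mark. Axes as the clamp's. The pointer is on the mark when both have the same clamp x
- salt_shaker: glass salt shaker with a grey top, 44 mm diameter, 90 mm high, about 0.08 to 0.14 kg; origin at the centre of its underside, z up; stands at the start on the clamp's plate, in the jaw's way
- cork_mat: round cork mat fixed to the worktop, 86 mm diameter, 6 mm thick, origin at the centre of its underside; it lies to the left or the right of the clamp
- mug_tea: striped mug, 83 x 116 x 100 mm with its handle, on the other side of the clamp from the mat; a bystander; origin at the centre of its underside
- spice_jar: spice jar with a red cap, 45 mm diameter, 106 mm high, at the back under the wall cabinet; a bystander; origin at the centre of its underside
Things that resemble listed ones, but are neither listed nor needed, are in the scene too. Of the things that look like the salt_shaker, the middle-sized one is meant.

How it is judged:
By the outcome, as a careful person would: the job done as asked, in the order asked, and still so for the second after the job is handed in, while the arm keeps its last pose, push and grip.
It also fails if it takes over 64 s, if anything falls off the work surface, if the arm or the gripper's body presses on something with over 40 N, if the wrist force passes 120 N, or if a joint passes its speed limit or range.

## Working session

There is one attempt and no reset: what is moved stays moved. The work goes in short steps, Python scripts to look and compute and a shell command to move; the robot and the scene stay as the last step left them, time stands still between calls to the robot, and variables do not carry over. Pictures are saved under pics/ and viewed, and the job is handed in when it is done.

```bash
mkdir -p pics; ls; python3 - <<'E'
from workcell import *
import cv2
s=state();print({k:s[k] for k in('time','position','orientation','width','ft_force')})
for n in('side','top','wrist'):
    c=camera_info(n);print(n,c)
    cv2.imwrite(f'pics/{n}0.png',grab_frame(n)[:,:,::-1])
E
```

```text
pics
{'time': 0.0, 'position': array([269.49469227, 590.88700486, 238.31688235]), 'orientation': array([-9.01038899e+01, -7.78407532e-03, -2.45102742e+01]), 'width': 85.54841443335347, 'ft_force': array([ 0.09038652, -0.44696636, -0.25134455])}
side {'K': array([[517.93959701,   0.        , 283.82347411],
       [  0.        , 517.93959701, 201.69989802],
       [  0.        ,   0.        ,   1.        ]]), 'dist_coeffs': array([0.0640292, 0.       , 0.       , 0.       , 0.       ]), 'R': array([[-0.91650754, -0.39981731, -0.01265088],
       [-0.30845823,  0.72651262, -0.61403008],
       [ 0.25469088, -0.55886093, -0.78918123]]), 't': array([ 503.78432591,  273.53374452, 1174.99276405])}
top {'K': array([[409.45564315,   0.        , 283.88577538],
       [  0.        , 409.45564315, 209.37119109],
       [  0.        ,   0.        ,   1.        ]]), 'dist_coeffs': array([-0.08923476,  0.        ,  0.        ,  0.        ,  0.        ]), 'R': array([[-0.01786753, -0.99974442,  0.01385093],
       [-0.99613936,  0.01660884, -0.08620045],
       [ 0.08594837, -0.01533765, -0.99618153]]), 't': array([ -44.40857542,  557.75633636, 1348.39929535])}
wrist {'K': array([[357.61114711,   0.        , 280.43337109],
       [  0.        , 357.61114711, 213.58733074],
       [  0.        ,   0.        ,   1.        ]]), 'dist_coeffs': array([-0.05471683,  0.        ,  0.        ,  0.        ,  0.        ]), 'R': array([[ 4.14993342e-01,  9.09824200e-01, -6.71492880e-04],
       [ 8.59562547e-01, -3.91825632e-01,  3.28062345e-01],
       [ 2.98215953e-01, -1.36720879e-01, -9.44655835e-01]]), 't': array([-649.15836674,  -42.59208415,  380.0176307 ])}
```

View pics/side0.png

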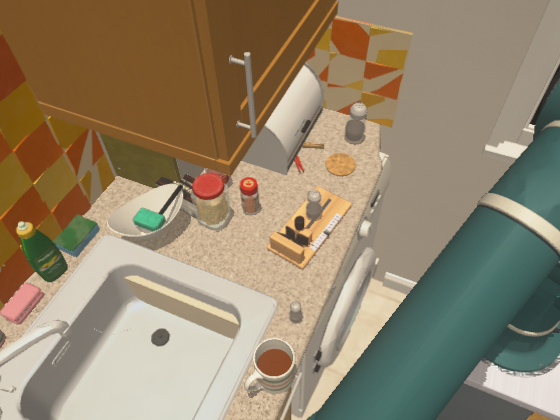

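View pics/top0.png

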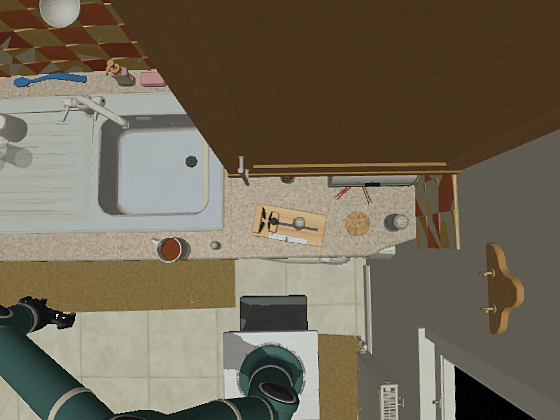

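View pics/wrist0.png

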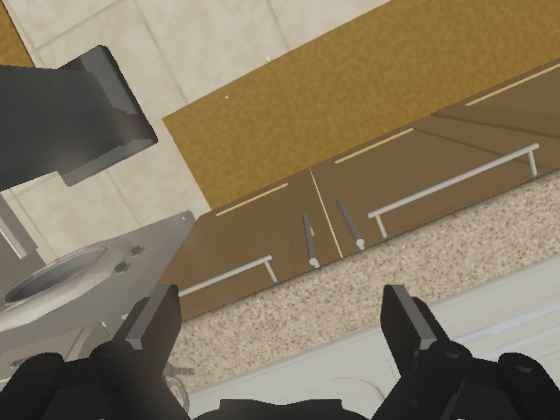

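The side view shows three grey-topped shakers: a small one at (296,312), one on the clamp at (314,205) and a large one at (356,122). The mat is at (340,165) and the mug at (273,363). I'll enlarge these next.

```bash
python3 - <<'E'
import cv2
a=cv2.imread('pics/side0.png')
cv2.imwrite('pics/side0c.png',cv2.resize(a[90:330,230:400],None,fx=3.3,fy=2.5*1.0 if 0 else 2.5,interpolation=cv2.INTER_CUBIC) if 0 else cv2.resize(a[90:290,200:400],None,fx=3,fy=3,interpolation=cv2.INTER_CUBIC))
a=cv2.imread('pics/top0.png')
cv2.imwrite('pics/top0c.png',cv2.resize(a[170:270,230:430],None,fx=4,fy=4,interpolation=cv2.INTER_CUBIC))
E
```

```text
(no output)
```

View pics/side0c.png

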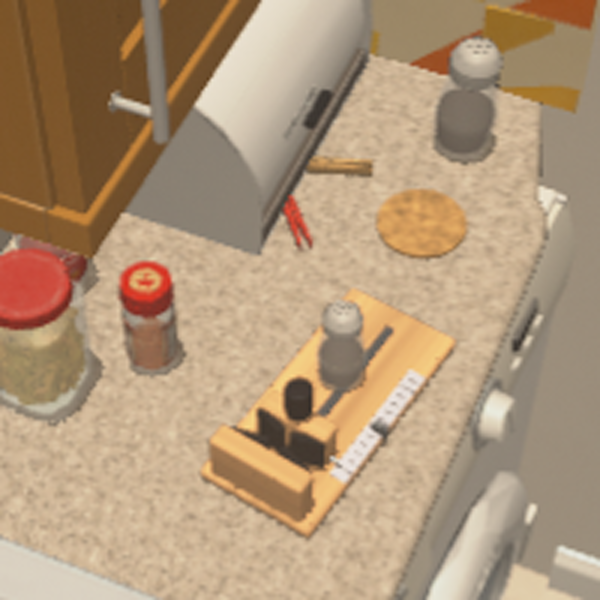

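View pics/top0c.png

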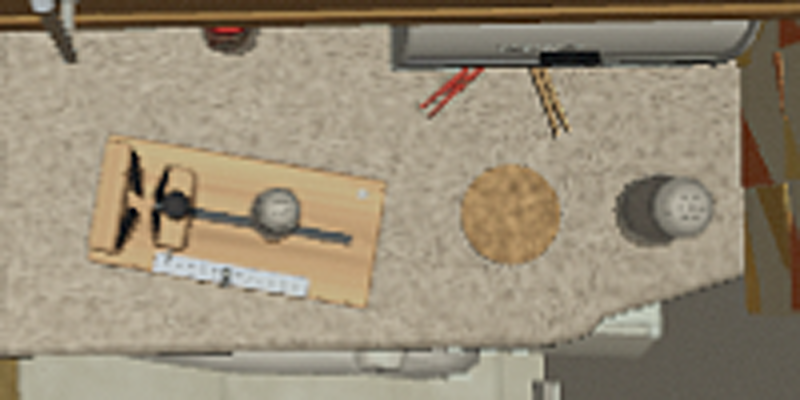

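The shaker on the clamp is the middle-sized one: the one on the right is bigger and the one near the mug smaller. Next I'll measure positions.

```bash
cat > h.py <<'E'
import numpy as np,cv2
from workcell import *
def ray(c,p):
    u=cv2.undistortPoints(np.array([[p]],float),c['K'],c['dist_coeffs'])[0,0]
    d=c['R'].T@np.array([u[0],u[1],1.]); return -c['R'].T@c['t'],d/np.linalg.norm(d)
def onz(c,p,z):
    o,d=ray(c,p);return o+d*(z-o[2])/d[2]
def tri(l):
    A=np.zeros((3,3));b=np.zeros(3);M=[]
    for c,p in l:
        o,d=ray(c,p);P=np.eye(3)-np.outer(d,d);A+=P;b+=P@o;M.append((o,P))
    X=np.linalg.solve(A,b);return X,[np.linalg.norm(P@(X-o)) for o,P in M]
def proj(c,X):
    return cv2.projectPoints(np.array(X,float).reshape(-1,1,3),cv2.Rodrigues(c['R'])[0],c['t'],c['K'],c['dist_coeffs'])[0][:,0]
E
python3 - <<'E'
from h import *
t=camera_info('top');s=camera_info('side')
T=lambda x,y:((x+.5)/4-.5+230,(y+.5)/4-.5+170)
S=lambda x,y:((x+.5)/3-.5+200,(y+.5)/3-.5+90)
co=[onz(t,T(*p),14) for p in [(108,134),(385,182),(366,307),(90,262)]]
print('corn top',np.round(co,1),np.round(np.mean(co,0),1))
co2=[onz(s,S(*p),14) for p in [(356,290),(455,345),(307,535),(204,474)]]
print('corn side',np.round(co2,1),np.round(np.mean(co2,0),1))
print('clip z21',onz(t,T(226,276),19),onz(s,S(381,427),19))
print('knobtop94',onz(t,T(176,203),94),onz(s,S(298,386),94),tri([(t,T(176,203)),(s,S(298,386))]))
print('shaker top',tri([(t,T(276,210)),(s,S(343,318))]),onz(t,T(276,210),100),onz(s,S(343,318),100))
print('mat',onz(t,T(510,214),6),onz(s,S(421,222),6))
print('large',onz(t,T(685,207),110), onz(s,S(475,60),110))
a=co[1]-co[0];print('yaw of -x', np.degrees(np.arctan2(a[1],a[0])))
a=co[2]-co[3];print(np.degrees(np.arctan2(a[1],a[0])))
E
```

```text
corn top [[ 580.5   37.6   14. ]
 [ 535.9 -195.9   14. ]
 [ 430.9 -177.1   14. ]
 [ 472.8   54.    14. ]] [505.  -70.3  14. ]
corn side [[ 532.6 -196.1   14. ]
 [ 429.8 -171.4   14. ]
 [ 476.3   58.    14. ]
 [ 576.9   37.7   14. ]] [503.9 -67.9  14. ]
clip z21 [458.98248225 -59.85637888  19.        ] [457.68445502 -60.66888624  19.        ]
knobtop94 [516.39293485 -19.77088189  94.        ] [518.18369472 -22.01763806  94.        ] (array([516.67793656, -19.65439205,  97.69049018]), [np.float64(0.5273020745299162), np.float64(0.5273020745301086)])
shaker top (array([509.57804706, -98.82141285,  96.85654042]), [np.float64(0.2715482974890571), np.float64(0.2715482974891881)]) [509.14633011 -98.73761596 100.        ] [509.01817996 -96.38062739 100.        ]
mat [ 507.31327434 -302.95823163    6.        ] [ 508.45593647 -303.93175144    6.        ]
large [ 505.13353849 -423.00324976  110.        ] [ 506.27457018 -422.89881476  110.        ]
yaw of -x -100.82275421781951
-100.26396245694406
```

```bash
python3 - <<'E'
from h import *
t=camera_info('top');s=camera_info('side')
S=lambda x,y:((x+.5)/3-.5+200,(y+.5)/3-.5+90)
T=lambda x,y:((x+.5)/4-.5+230,(y+.5)/4-.5+170)
for tp in [(242,178),(240,157)]:
  for sp in [(253,134),(238,124),(249,56)]:print('handle',tp,sp,tri([(t,tp),(s,sp)]))
print('cab corner',tri([(t,(224,176)),(s,(205,163))]))
E
```

```text
handle (242, 178) (253, 134) (array([593.64977618,  49.19104846, 414.28433948]), [np.float64(7.55498302403991), np.float64(7.554983024039703)])
handle (242, 178) (238, 124) (array([604.61349023,  52.64755993, 435.25963846]), [np.float64(7.563175959976497), np.float64(7.563175959976543)])
handle (242, 178) (249, 56) (array([578.9973426 ,  39.39822123, 582.58705252]), [np.float64(6.285242085802823), np.float64(6.285242085802822)])
handle (240, 157) (253, 134) (array([621.33290549,  47.27586132, 411.26691366]), [np.float64(32.29238812338995), np.float64(32.29238812338977)])
handle (240, 157) (238, 124) (array([633.37331108,  49.48313447, 428.46676551]), [np.float64(16.50750764535989), np.float64(16.507507645359915)])
handle (240, 157) (249, 56) (array([602.91434331,  36.470848  , 578.99759748]), [np.float64(14.03977034621832), np.float64(14.039770346218386)])
cab corner (array([634.62396568, 110.23239992, 371.80898164]), [np.float64(22.36948581158575), np.float64(22.369485811585786)])
```

```bash
python3 -m handwheel '[{"translation":[40,0,0],"dr":[0,3.2,0]},{"translation":[40,0,0],"dr":[0,3.2,0]}]' 1 20; python3 -c "
from workcell import *
s=state();print(s['q'],s['position'],s['orientation'])"
```

```text
time: 0.4
position: [341.8, 555.9, 238.9]
orientation: [-90.0, -0.0, -30.9]
ft_force: [0.3, -0.4, 0.8]
width: 85.3
[-62.68694951  27.00527275   1.83842637  91.56786506  -0.95040532
  61.47469963  -1.5265178 ] [341.79162059 555.93970877 238.86123567] [-9.00325867e+01 -7.68467659e-04 -3.09320271e+01]
```

```bash
python3 -m handwheel '[{"translation":[26,0,-13.3],"dr":[0,3.2,0]},{"translation":[26,0,-13.3],"dr":[0,3.2,0]},{"translation":[26,0,-13.3],"dr":[0,3.2,0]},{"translation":[26,0,-13.3],"dr":[0,3.2,0]},{"translation":[26,0,-13.3],"dr":[0,3.2,0]},{"translation":[26,0,-13.3],"dr":[0,3.2,0]},{"translation":[26,0,-13.3],"dr":[0,3.2,0]},{"translation":[26,0,-13.3],"dr":[0,3.2,0]},{"translation":[26,0,-13.3],"dr":[0,3.2,0]},{"translation":[26,0,-13.3],"dr":[0,3.2,0]},{"translation":[26,0,-13.3],"dr":[0,3.2,0]}]'
```

```text
time: 1.78
position: [428.6, 250.3, 239.3]
orientation: [-90.0, 0.0, -66.3]
ft_force: [1.2, -0.2, -0.3]
width: 85.6
```

```bash
python3 -m handwheel '[{"translation":[28.7,0,0.7],"dr":[0,3.13,0]},{"translation":[28.7,0,0.7],"dr":[0,3.13,0]},{"translation":[28.7,0,0.7],"dr":[0,3.13,0]},{"translation":[28.7,0,0.7],"dr":[0,3.13,0]},{"translation":[28.7,0,0.7],"dr":[0,3.13,0]},{"translation":[28.7,0,0.7],"dr":[0,3.13,0]},{"translation":[28.7,0,0.7],"dr":[0,3.13,0]},{"translation":[28.7,0,0.7],"dr":[0,3.13,0]},{"translation":[28.7,0,0.7],"dr":[0,3.13,0]},{"translation":[28.7,0,0.7],"dr":[0,3.13,0]},{"translation":[28.7,0,0.7],"dr":[0,3.13,0]},{"translation":[0,0,0],"dr":[0,0,0]}]'
python3 - <<'E'
from h import *
s=state();c=camera_info('wrist');im=grab_frame('wrist')[:,:,::-1]
np.savez('w1.npz',**c)
print(s['q'],s['position'],s['orientation']);print('cam',-c['R'].T@c['t'])
cv2.imwrite('pics/w1.png',im)
E
```

```text
time: 3.28
position: [480.2, -57.5, 239.4]
orientation: [-90.0, -0.0, -100.9]
ft_force: [0.2, 1.4, -1.1]
width: 85.3
[-24.41163631  10.83290575  30.93241735 116.18794581  -6.77367076
  54.67098745  -0.88768857] [480.2114847  -57.52147305 239.41338787] [-8.99890001e+01 -2.11385431e-02 -1.00884462e+02]
cam [496.28474181  25.29707234 373.47929409]
```

View pics/w1.png

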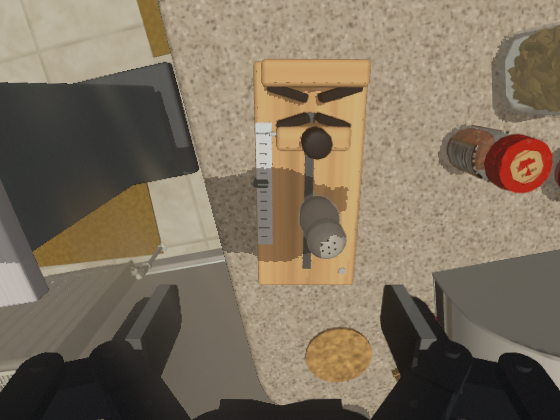

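```bash
python3 - <<'E'
import cv2
a=cv2.imread('pics/w1.png')
cv2.imwrite('pics/w1c.png',cv2.resize(a[50:200,235:385],None,fx=4,fy=4,interpolation=cv2.INTER_CUBIC))
cv2.imwrite('pics/w1d.png',cv2.resize(a[180:390,235:385],None,fx=2.85,fy=2.85,interpolation=cv2.INTER_CUBIC))
E
```

```text
(no output)
```

View pics/w1c.png

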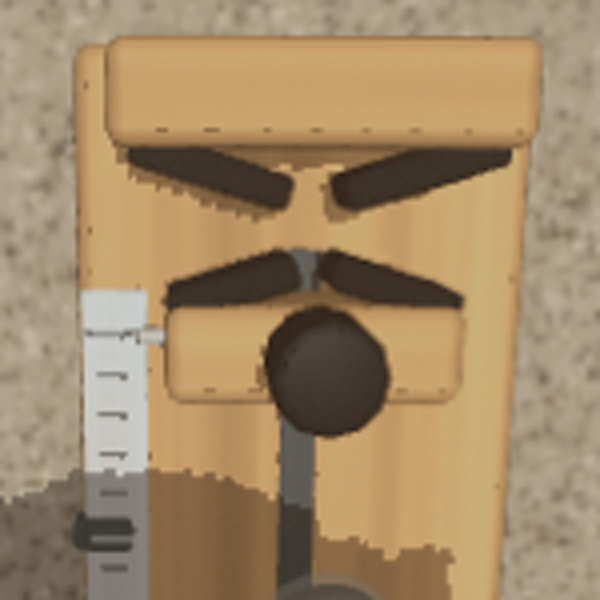

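View pics/w1d.png

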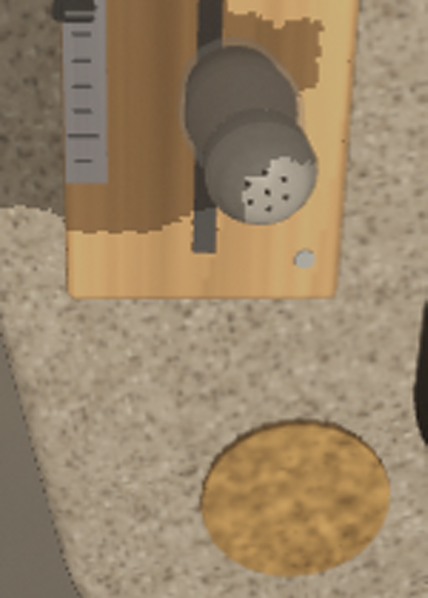

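```bash
python3 - <<'E'
from h import *
c=dict(np.load('w1.npz'));t=camera_info('top');s=camera_info('side')
W=lambda x,y:((x+.5)/4-.5+235,(y+.5)/4-.5+50)
D=lambda x,y:((x+.5)/2.85-.5+235,(y+.5)/2.85-.5+180)
P=lambda n,p,z:print(n,np.round(onz(c,p,z),1))
P('BL',D(68,297),14);P('BR',D(337,297),14);P('tl',W(76,46),14)
P('pointer',W(150,336),20);P('clip',W(105,534),21)
P('tick0',W(112,333),14.5)
P('knobtop',W(328,370),94);P('knobmid base jaw',W(313,305),57)
P('shakertop',D(266,165),100);
P('shaker base', D(240,95),30)
P('mat',D(295,497),6)
kt=((176+.5)/4-.5+230,(203+.5)/4-.5+170)
print('knob tri',tri([(c,W(328,370)),(t,kt)]))
st=((276+.5)/4-.5+230,(210+.5)/4-.5+170)
ss=((343+.5)/3-.5+200,(318+.5)/3-.5+90)
print('shaker tri',tri([(c,D(262,166)),(t,st),(s,ss)]))
a=onz(c,D(68,297),14)-onz(c,W(76,46),14);print('dir -x',np.degrees(np.arctan2(a[1],a[0])),np.linalg.norm(a))
# slot direction
a=onz(c,D(205,250),14)-onz(c,W(306,260),14);print('slot',np.degrees(np.arctan2(a[1],a[0])))
a=onz(c,W(147,595),14.5)-onz(c,W(147,293),14.5);print('strip',np.degrees(np.arctan2(a[1],a[0])))
a=onz(c,D(337,297),14)-onz(c,D(68,297),14);print('end edge',np.degrees(np.arctan2(a[1],a[0]))-90,np.linalg.norm(a))
a=onz(c,W(535,42),64)-onz(c,W(112,42),64);print('jaw edge',np.degrees(np.arctan2(a[1],a[0]))-90,np.linalg.norm(a))
E
```

```text
BL [ 432.2 -175.9   14. ]
BR [ 538.5 -196.6   14. ]
tl [476.8  55.9  14. ]
pointer [480.9 -12.6  20. ]
clip [460.1 -58.8  21. ]
tick0 [471.6 -10.7  14.5]
knobtop [516.8 -17.5  94. ]
knobmid base jaw [518.5  -8.8  57. ]
shakertop [513.3 -95.9 100. ]
shaker base [512.5 -98.4  30. ]
mat [ 508.9 -299.7    6. ]
knob tri (array([517.47107115, -19.61124027,  80.59208331]), [np.float64(0.2782599755760943), np.float64(0.2782599755761956)])
shaker tri (array([510.59897247, -98.77110718,  95.7685564 ]), [np.float64(1.9425183686975194), np.float64(1.2347608645783588), np.float64(0.8520128305193353)])
dir -x -100.88048274687415 236.08628746396354
slot -101.05617271864229
strip -101.33680332763868
end edge -101.00066631752671 108.2185837799531
jaw edge -100.62441600624915 85.30581987381866
```

```bash
python3 -m handwheel '[{"translation":[17,0,19.2],"dr":[0,0,0]},{"translation":[17,0,19.2],"dr":[0,0,0]},{"translation":[0,30,0],"dr":[0,0,0]},{"translation":[0,40,0],"dr":[0,0,0]},{"translation":[0,30,0],"dr":[0,0,0]},{"translation":[0,0,0],"dr":[0,0,0]}]' 1 20
python3 - <<'E'
from h import *
s=state();c=camera_info('wrist');im=grab_frame('wrist')[:,:,::-1]
np.savez('w2.npz',**c)
print(s['q'],s['position'],s['orientation'])
cv2.imwrite('pics/w2.png',im)
E
```

```text
time: 4.08
position: [510.8, -93.9, 137.3]
orientation: [-90.3, -0.0, -100.5]
ft_force: [0.5, -0.4, 0.3]
width: 85.4
[-16.68744975  23.79134557  28.80547805 116.19360041 -16.16673441
  44.13101867  11.36772341] [510.76251908 -93.86404948 137.31896256] [-9.02869940e+01 -3.14552399e-02 -1.00464904e+02]
```

View pics/w2.png

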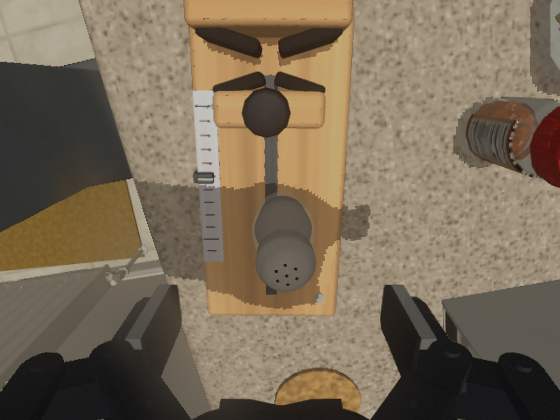

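```bash
python3 - <<'E'
from h import *
c=dict(np.load('w2.npz'));t=camera_info('top');s=camera_info('side')
st=((276+.5)/4-.5+230,(210+.5)/4-.5+170);ss=((343+.5)/3-.5+200,(318+.5)/3-.5+90)
print(tri([(c,(286,262)),(t,st),(s,ss)]), onz(c,(286,262),92),onz(c,(283,222),45))
print('clip',onz(c,(204.5,177.5),21),'ptr',onz(c,(213,107),20))
a=cv2.imread('pics/w2.png');cv2.imwrite('pics/w2c.png',cv2.resize(a[80:300,180:330],None,fx=2.7,fy=2.7,interpolation=cv2.INTER_CUBIC))
E
```

```text
(array([510.86355074, -99.52034598,  94.75726398]), [np.float64(1.9895698614803035), np.float64(1.5187601896461609), np.float64(0.8613455364499646)]) [ 512.63806757 -100.72122228   92.        ] [512.2102152  -94.27334518  45.        ]
clip [461.26780778 -59.3746594   21.        ] ptr [478.77774999 -12.95262654  20.        ]
```

View pics/w2c.png

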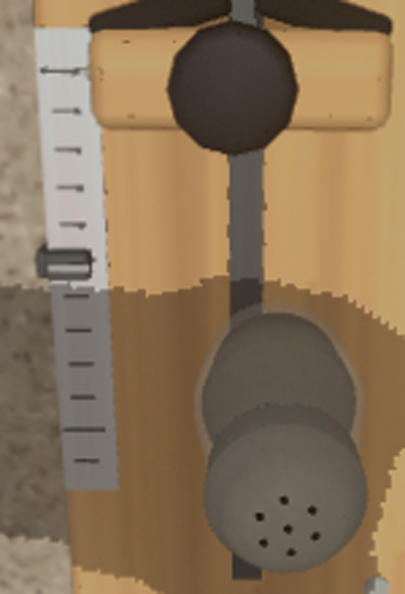

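```bash
python3 -m handwheel '[{"translation":[4.8,10,1.9],"dr":[0,0,0]},{"translation":[0,25,0],"dr":[0,0,0]},{"translation":[0,25,0],"dr":[0,0,0]},{"translation":[0,20,0],"dr":[0,0,0]},{"translation":[0,10,0],"dr":[0,0,0]},{"translation":[0,0,0],"dr":[0,0,0]},{"translation":[0,0,0],"dr":[0,0,0]}]' 1 20
python3 -m handwheel '[{"translation":[0,0,0],"dr":[0,0,0]},{"translation":[0,0,0],"dr":[0,0,0]},{"translation":[0,0,0],"dr":[0,0,0]},{"translation":[0,0,0],"dr":[0,0,0]}]' 0.2 20
python3 -c "
from h import *
cv2.imwrite('pics/s3.png',cv2.resize(grab_frame('side')[90:290,200:400,::-1],None,fx=3,fy=3,interpolation=cv2.INTER_CUBIC))
cv2.imwrite('pics/w3.png',grab_frame('wrist')[:,:,::-1])"
```

```text
time: 5.0
position: [514.0, -100.3, 50.1]
orientation: [-89.9, 0.0, -100.5]
ft_force: [0.0, -0.0, 0.6]
width: 85.7
time: 5.5
position: [513.3, -100.0, 49.4]
orientation: [-90.0, 0.0, -100.5]
ft_force: [-0.4, -0.3, 0.0]
width: 51.1
```

View pics/s3.png

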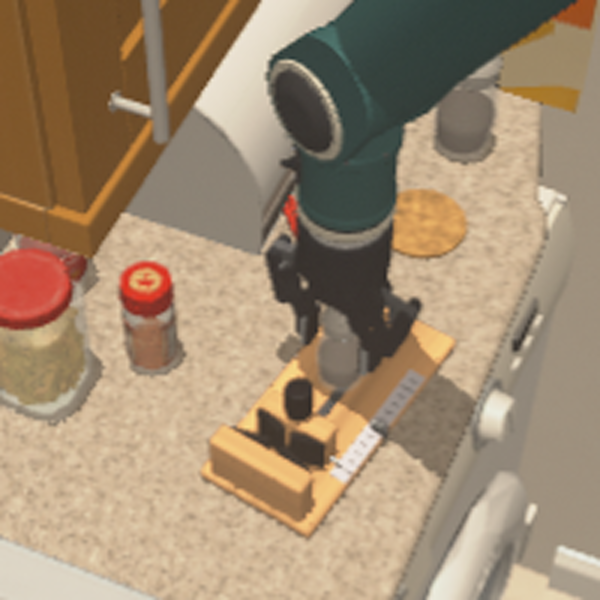

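View pics/w3.png

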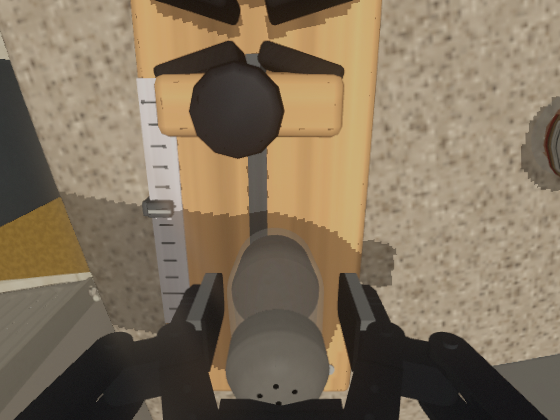

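```bash
python3 -m handwheel '[{"translation":[0,0,0],"dr":[0,0,0]},{"translation":[0,0,0],"dr":[0,0,0]},{"translation":[0,0,0],"dr":[0,0,0]},{"translation":[0,0,0],"dr":[0,0,0]},{"translation":[0,0,0],"dr":[0,0,0]}]' -0.2 28
python3 -m handwheel '[{"translation":[0,-5,0],"dr":[0,0,0]},{"translation":[0,-10,0],"dr":[0,0,0]},{"translation":[0,-10,0],"dr":[0,0,0]},{"translation":[0,0,0],"dr":[0,0,0]}]'
python3 -c "
from h import *
cv2.imwrite('pics/s4.png',cv2.resize(grab_frame('side')[90:290,200:400,::-1],None,fx=3,fy=3,interpolation=cv2.INTER_CUBIC))"
```

```text
time: 6.22
position: [512.9, -99.9, 49.5]
orientation: [-90.0, 0.0, -100.6]
ft_force: [-1.9, 1.1, 6.1]
width: 40.2
time: 6.72
position: [514.0, -100.1, 75.4]
orientation: [-89.9, 0.0, -100.5]
ft_force: [0.5, -0.2, -1.2]
width: 40.0
```

View pics/s4.png

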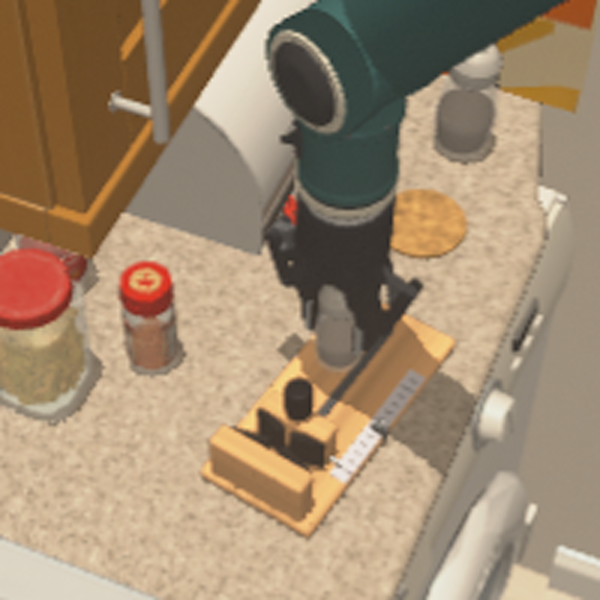

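```bash
python3 -m handwheel '[{"translation":[8,-12,1.3],"dr":[0,0,0]},{"translation":[16,0,2.5],"dr":[0,0,0]},{"translation":[25,0,4],"dr":[0,0,0]},{"translation":[30,0,4.8],"dr":[0,0,0]},{"translation":[30,0,4.8],"dr":[0,0,0]},{"translation":[30,0,4.8],"dr":[0,0,0]},{"translation":[30,0,4.8],"dr":[0,0,0]},{"translation":[20,0,3],"dr":[0,0,0]},{"translation":[10.5,0,1.6],"dr":[0,0,0]},{"translation":[0,0,0],"dr":[0,0,0]},{"translation":[0,0,0],"dr":[0,0,0]}]'
python3 -c "
from h import *
s=state();print(s['q'],s['position'],s['orientation'])
c=camera_info('wrist');np.savez('w5.npz',**c)
cv2.imwrite('pics/w5.png',grab_frame('wrist')[:,:,::-1])
cv2.imwrite('pics/t5.png',cv2.resize(grab_frame('top')[170:270,230:430,::-1],None,fx=4,fy=4,interpolation=cv2.INTER_CUBIC))
cv2.imwrite('pics/s5.png',cv2.resize(grab_frame('side')[90:290,200:400,::-1],None,fx=3,fy=3,interpolation=cv2.INTER_CUBIC))"
```

```text
time: 8.15
position: [508.0, -300.6, 86.1]
orientation: [-90.0, 0.1, -100.5]
ft_force: [0.2, -0.2, -1.2]
width: 40.0
[  7.70844824  34.14325522  25.99456936 107.82798955 -21.27498544
  42.86074469  35.16457816] [ 508.02362658 -300.61575435   86.10216793] [-9.00238890e+01  5.96428027e-02 -1.00461846e+02]
```

View pics/s5.png

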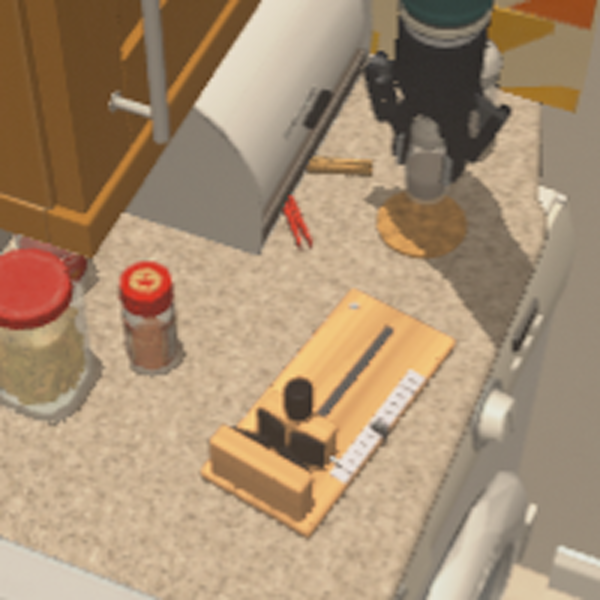

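View pics/w5.png

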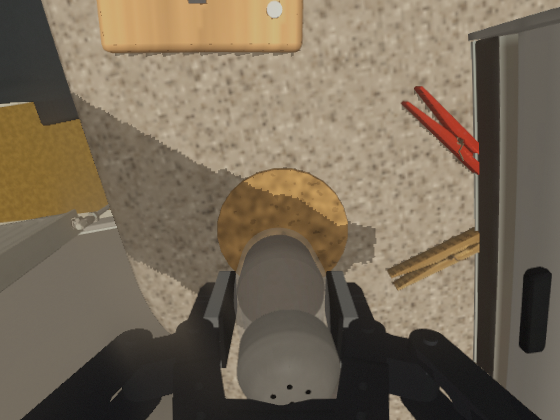

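View pics/t5.png

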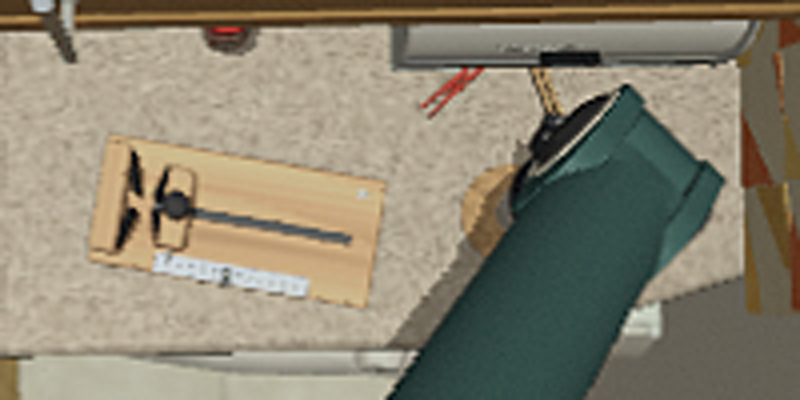

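```bash
python3 - <<'E'
from h import *
c=dict(np.load('w5.npz'))
top=onz(c,(283,168),6);l=onz(c,(217.5,228),6);r=onz(c,(348.5,228),6)
print(top,l,r,(l+r)/2,np.linalg.norm(l-r),'from top edge',top+43*np.array([-.19,-.982,0]))
print('shaker bottom near edge center',onz(c,(280,236),50.6))
E
```

```text
[ 516.94103564 -262.02883749    6.        ] [ 468.44815656 -292.85943747    6.        ] [ 551.41775856 -308.1796046     6.        ] [ 509.93295756 -300.51952103    6.        ] 84.37216588825919 from top edge [ 508.77103564 -304.25483749    6.        ]
shaker bottom near edge center [ 510.45741964 -287.36016794   50.6       ]
```

```bash
python3 -m handwheel '[{"translation":[0,10,0],"dr":[0,0,0]},{"translation":[0,14,0],"dr":[0,0,0]},{"translation":[0,8,0],"dr":[0,0,0]},{"translation":[0,4,0],"dr":[0,0,0]},{"translation":[0,2,0],"dr":[0,0,0]},{"translation":[0,0,0],"dr":[0,0,0]},{"translation":[0,0,0],"dr":[0,0,0]}]'
```

```text
time: 9.18
position: [508.0, -302.1, 48.6]
orientation: [-90.0, -0.0, -100.5]
ft_force: [0.2, 0.6, -0.6]
width: 39.7
```

```bash
python3 -m handwheel '[{"translation":[0,2.5,0],"dr":[0,0,0]},{"translation":[0,1.5,0],"dr":[0,0,0]},{"translation":[0,1,0],"dr":[0,0,0]},{"translation":[0,0,0],"dr":[0,0,0]},{"translation":[0,0,0],"dr":[0,0,0]}]'
python3 -m handwheel '[{"translation":[0,0.6,0],"dr":[0,0,0]},{"translation":[0,0,0],"dr":[0,0,0]},{"translation":[0,0,0],"dr":[0,0,0]}]'
```

```text
time: 9.8
position: [507.8, -302.0, 43.3]
orientation: [-90.0, 0.0, -100.5]
ft_force: [-0.2, 0.3, -1.4]
width: 39.9
time: 10.18
position: [507.8, -301.9, 42.7]
orientation: [-90.0, 0.0, -100.5]
ft_force: [0.4, -0.1, -1.8]
width: 39.7
```

```bash
python3 -m handwheel '[{"translation":[0,0.7,0],"dr":[0,0,0]},{"translation":[0,0,0],"dr":[0,0,0]},{"translation":[0,0,0],"dr":[0,0,0]}]'
python3 -m handwheel '[{"translation":[0,0.7,0],"dr":[0,0,0]},{"translation":[0,0,0],"dr":[0,0,0]},{"translation":[0,0,0],"dr":[0,0,0]}]'
```

```text
time: 10.55
position: [507.8, -302.0, 42.0]
orientation: [-90.0, 0.0, -100.5]
ft_force: [-0.7, -0.1, -2.0]
width: 40.2
time: 10.92
position: [507.9, -302.0, 41.6]
orientation: [-90.0, 0.0, -100.5]
ft_force: [-1.7, 1.7, 2.3]
width: 40.0
```

Contact at TCP z 41.6, as predicted. Releasing.

```bash
python3 -m handwheel '[{"translation":[0,0,0],"dr":[0,0,0]},{"translation":[0,0,0],"dr":[0,0,0]},{"translation":[0,0,0],"dr":[0,0,0]}]' 0.1 20
python3 -m handwheel '[{"translation":[0,0,0],"dr":[0,0,0]},{"translation":[0,0,0],"dr":[0,0,0]},{"translation":[0,0,0],"dr":[0,0,0]},{"translation":[0,0,0],"dr":[0,0,0]}]' 1
python3 -c "
from h import *
cv2.imwrite('pics/w6.png',grab_frame('wrist')[:,:,::-1])
cv2.imwrite('pics/s6.png',cv2.resize(grab_frame('side')[90:290,200:400,::-1],None,fx=3,fy=3,interpolation=cv2.INTER_CUBIC))"
```

```text
time: 11.3
position: [507.8, -302.0, 41.2]
orientation: [-90.0, -0.0, -100.5]
ft_force: [1.0, -0.5, -0.7]
width: 46.7
time: 11.8
position: [507.8, -302.0, 41.3]
orientation: [-90.0, -0.0, -100.5]
ft_force: [0.3, -0.7, 0.4]
width: 85.3
```

View pics/s6.png

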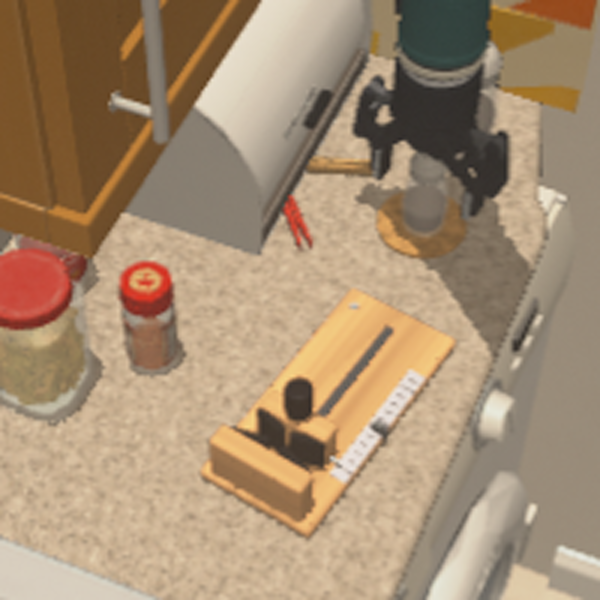

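View pics/w6.png

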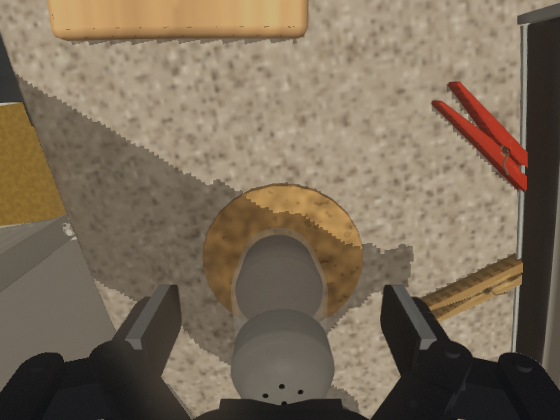

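The shaker is upright on the mat and released. Next: up, then over to the knob.

```bash
python3 -m handwheel '[{"translation":[0,-15,0],"dr":[0,0,0]},{"translation":[0,-30,0],"dr":[0,0,0]},{"translation":[0,-40,0],"dr":[0,0,0]},{"translation":[0,-25,0],"dr":[0,0,0]},{"translation":[-20,0,-3],"dr":[0,0,0]},{"translation":[-40,0,-6],"dr":[0,0,0]},{"translation":[-40,0,-6],"dr":[0,0,0]},{"translation":[-40,0,-6],"dr":[0,0,0]},{"translation":[-40,0,-6],"dr":[0,0,0]},{"translation":[-40,0,-6],"dr":[0,0,0]},{"translation":[-40,0,-6],"dr":[0,0,0]},{"translation":[-20,0,-3],"dr":[0,0.4,0]}]' 0.3 20
python3 -m handwheel '[{"translation":[0,0,0],"dr":[0,0,0]},{"translation":[0,0,0],"dr":[0,0,0]}]'
python3 -c "
from h import *
s=state();print(s['q'],s['position'],s['orientation'])
c=camera_info('wrist');np.savez('w7.npz',**c)
cv2.imwrite('pics/w7.png',grab_frame('wrist')[:,:,::-1])
cv2.imwrite('pics/s7.png',cv2.resize(grab_frame('side')[90:290,200:400,::-1],None,fx=3,fy=3,interpolation=cv2.INTER_CUBIC))"
```

```text
time: 13.4
position: [516.5, -15.0, 150.5]
orientation: [-90.1, 0.0, -100.7]
ft_force: [0.6, -0.6, -0.1]
width: 55.6
time: 13.65
position: [517.2, -19.6, 151.0]
orientation: [-90.0, -0.0, -101.0]
ft_force: [0.2, -0.2, 0.2]
width: 55.5
[-23.96081464  21.96443366  27.33944626 116.0324865  -13.98154786
  45.15912521   0.65219512] [517.17761164 -19.57616675 151.00376545] [-9.00350197e+01 -3.28774093e-02 -1.00968832e+02]
```

View pics/s7.png

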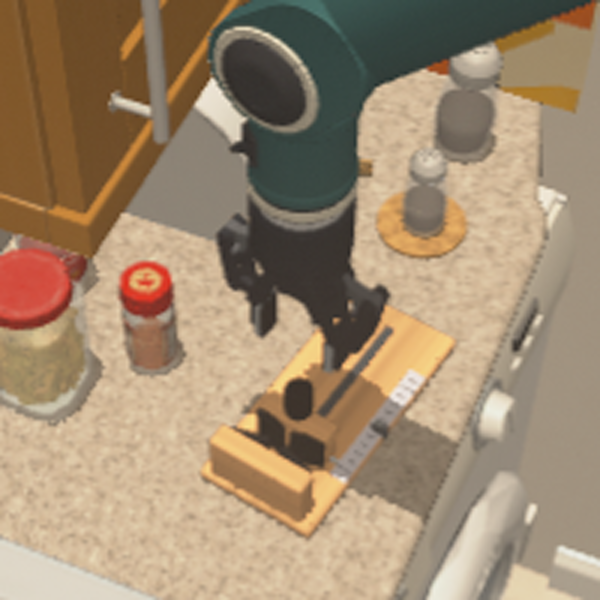

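View pics/w7.png

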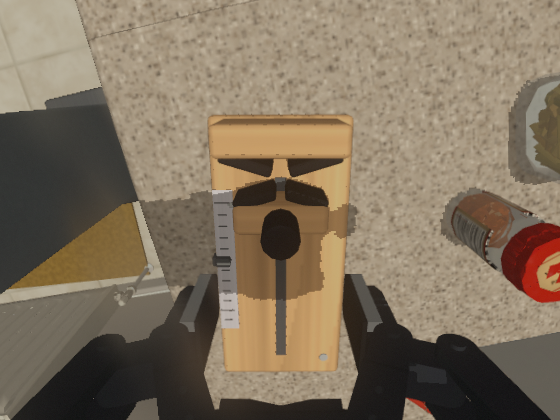

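```bash
python3 - <<'E'
from h import *
c=dict(np.load('w7.npz'))
print(onz(c,(280.5,239),94),'clip',onz(c,(223.5,260.5),21),'tick/ptr',onz(c,(229,203),20))
a=cv2.imread('pics/w7.png');cv2.imwrite('pics/w7c.png',cv2.resize(a[180:290,200:310],None,fx=5,fy=5,interpolation=cv2.INTER_CUBIC))
E
```

```text
[517.8738717  -17.14760595  94.        ] clip [462.32641796 -57.79338001  21.        ] tick/ptr [478.29708167 -10.85070824  20.        ]
```

View pics/w7c.png

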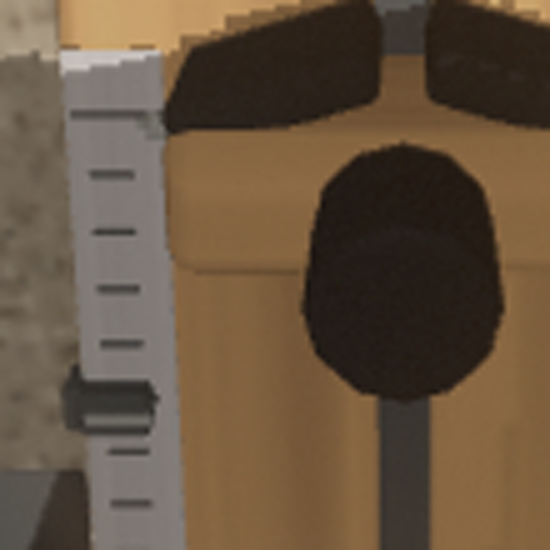

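```bash
python3 - <<'E'
from h import *
u=np.array([np.cos(np.radians(-100.95)),np.sin(np.radians(-100.95)),0])
def W(f,x0,y0):return lambda x,y:((x+.5)/f-.5+x0,(y+.5)/f-.5+y0)
for n,T,up,lo,tk,pt in [('w7',W(5,200,180),(110,375),(118,433),[(115,115),(112,174),(114,232),(118,288),(122,343),(128,451),(131,503)],(150,120)),
                ('w2',W(2.7,180,80),(64,247),(68,279),[(62,71),(66,110),(68,150),(70,188),(73,225),(77,296),(79,330)],(88,72)),
                ('w1',W(4,235,50),(103,513),(106,553),[(112,333),(112,375),(113,415),(114,455),(114,492),(115,569)],(155,336))]:
    c=dict(np.load(n+'.npz'))
    z0=onz(c,T(*tk[0]),14.8)@u
    print(n,'ticks',np.round([onz(c,T(*p),14.8)@u-z0 for p in tk],1),'ptr z15/20/25',[round(onz(c,T(*pt),z)@u-z0,1) for z in(15,20,25)],
     'clip edges',round(onz(c,T(*up),14.8)@u-z0,1),round(onz(c,T(*lo),21)@u-z0,1))
E
```

```text
w7 ticks [ 0.   9.9 19.9 29.7 39.6 59.7 69.7] ptr z15/20/25 [np.float64(0.8), np.float64(-0.8), np.float64(-2.4)] clip edges 45.5 53.1
w2 ticks [ 0.   9.8 20.1 30.1 40.  59.8 69.6] ptr z15/20/25 [np.float64(0.2), np.float64(0.0), np.float64(-0.2)] clip edges 46.1 53.4
w1 ticks [ 0.  10.3 20.3 30.5 40.  60.4] ptr z15/20/25 [np.float64(0.7), np.float64(0.1), np.float64(-0.4)] clip edges 45.5 54.5
```

```bash
python3 -m handwheel '[{"translation":[-1.2,10,0],"dr":[0,0,0]},{"translation":[0,25,0],"dr":[0,0,0]},{"translation":[0,25,0],"dr":[0,0,0]},{"translation":[0,14,0],"dr":[0,0,0]},{"translation":[0,6,0],"dr":[0,0,0]},{"translation":[0,0,0],"dr":[0,0,0]},{"translation":[0,0,0],"dr":[0,0,0]}]' 0.3 20
python3 -c "
from h import *
c=camera_info('wrist');np.savez('w8.npz',**c)
cv2.imwrite('pics/w8.png',grab_frame('wrist')[:,:,::-1])"
```

```text
time: 14.62
position: [518.5, -17.9, 71.9]
orientation: [-89.9, 0.0, -101.0]
ft_force: [0.7, 0.3, -0.5]
width: 55.5
```

View pics/w8.png

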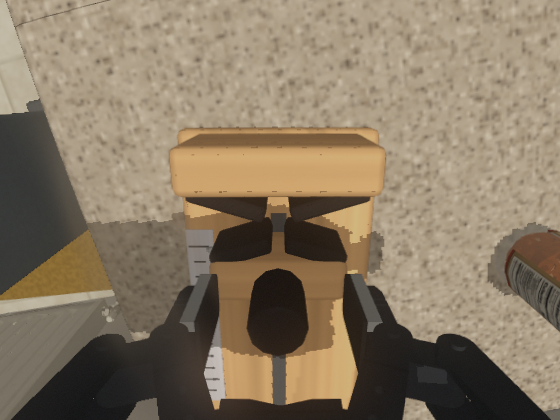

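```bash
python3 -m handwheel '[{"translation":[0,0,0],"dr":[0,0,0]},{"translation":[0,0,0],"dr":[0,0,0]},{"translation":[0,0,0],"dr":[0,0,0]},{"translation":[0,0,0],"dr":[0,0,0]},{"translation":[0,0,0],"dr":[0,0,0]},{"translation":[0,0,0],"dr":[0,0,0]}]' -0.7 30
python3 -m handwheel '[{"translation":[0,0,0],"dr":[0,0,0]},{"translation":[0,0,0],"dr":[0,0,0]},{"translation":[0,0,0],"dr":[0,0,0]},{"translation":[0,0,0],"dr":[0,0,0]}]' -1 80
```

```text
time: 15.42
position: [517.4, -17.6, 71.8]
orientation: [-90.1, 0.0, -100.9]
ft_force: [-3.6, -0.4, 6.2]
width: 23.1
time: 15.92
position: [517.4, -17.6, 72.0]
orientation: [-90.1, 0.0, -100.9]
ft_force: [-3.1, 1.0, 8.4]
width: 22.2
```

```bash
python3 -m handwheel '[{"translation":[3,0,0],"dr":[0,0,0]},{"translation":[5,0,0],"dr":[0,0,0]},{"translation":[6,0,0],"dr":[0,0,0]},{"translation":[6,0,0],"dr":[0,0,0]},{"translation":[6,0,0],"dr":[0,0,0]},{"translation":[6,0,0],"dr":[0,0,0]},{"translation":[5,0,0],"dr":[0,0,0]},{"translation":[3,0,0],"dr":[0,0,0]},{"translation":[0,0,0],"dr":[0,0,0]},{"translation":[0,0,0],"dr":[0,0,0]}]'
python3 -c "
from h import *
c=camera_info('wrist');np.savez('w9.npz',**c)
cv2.imwrite('pics/w9.png',grab_frame('wrist')[:,:,::-1])
cv2.imwrite('pics/s9.png',cv2.resize(grab_frame('side')[190:290,250:400,::-1],None,fx=5,fy=5,interpolation=cv2.INTER_CUBIC))"
```

```text
time: 17.18
position: [510.4, -54.1, 72.0]
orientation: [-90.1, 0.2, -100.8]
ft_force: [-2.6, 7.0, 7.2]
width: 21.9
```

View pics/w9.png

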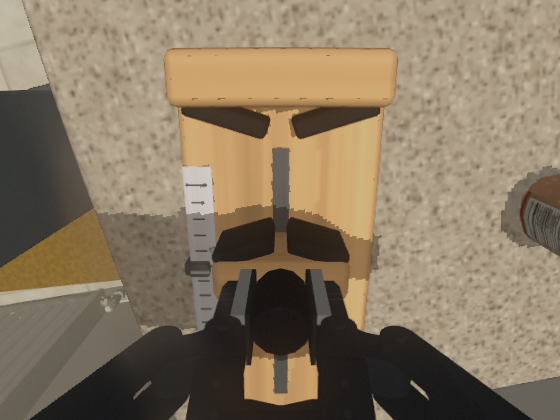

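View pics/s9.png

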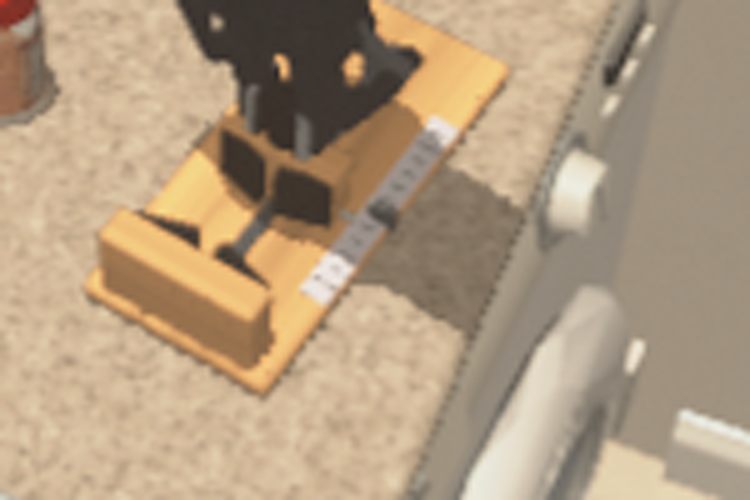

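```bash
python3 -m handwheel '[{"translation":[4,0,0],"dr":[0,0,0]},{"translation":[4,0,0],"dr":[0,0,0]},{"translation":[3,0,0],"dr":[0,0,0]},{"translation":[1.5,0,0],"dr":[0,0,0]},{"translation":[0,0,0],"dr":[0,0,0]},{"translation":[0,0,0],"dr":[0,0,0]},{"translation":[0,0,0],"dr":[0,0,0]}]'
python3 -c "
from h import *
c=camera_info('wrist');np.savez('w10.npz',**c)
a=grab_frame('wrist')[:,:,::-1];cv2.imwrite('pics/w10.png',a)
cv2.imwrite('pics/w10c.png',cv2.resize(a[130:290,170:290],None,fx=5,fy=5,interpolation=cv2.INTER_CUBIC)[:600 if 0 else 800][200:800])
a=grab_frame('side')[:,:,::-1];cv2.imwrite('pics/s10f.png',a)
cv2.imwrite('pics/s10.png',cv2.resize(a[200:260,300:360],None,fx=9,fy=9,interpolation=cv2.INTER_CUBIC))
a=grab_frame('top')[:,:,::-1];cv2.imwrite('pics/t10f.png',a)
cv2.imwrite('pics/t10.png',cv2.resize(a[170:270,230:430],None,fx=4,fy=4,interpolation=cv2.INTER_CUBIC))"
```

```text
time: 18.15
position: [508.2, -65.8, 72.0]
orientation: [-90.1, 0.3, -100.8]
ft_force: [-1.4, 8.7, 7.0]
width: 22.3
```

View pics/w10c.png

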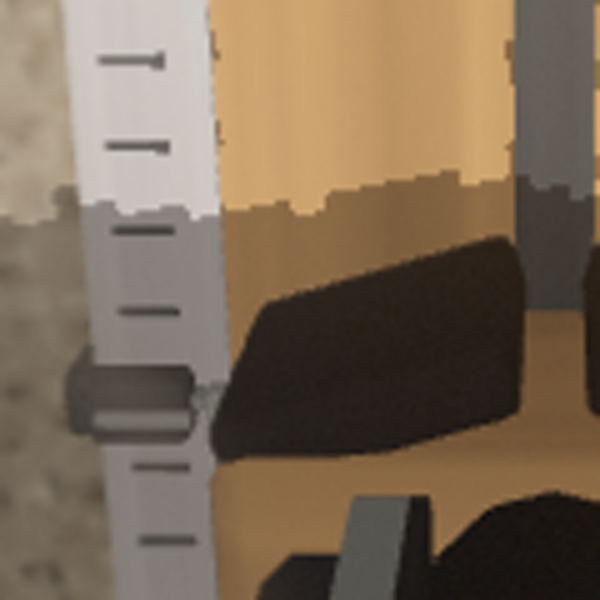

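View pics/s10.png

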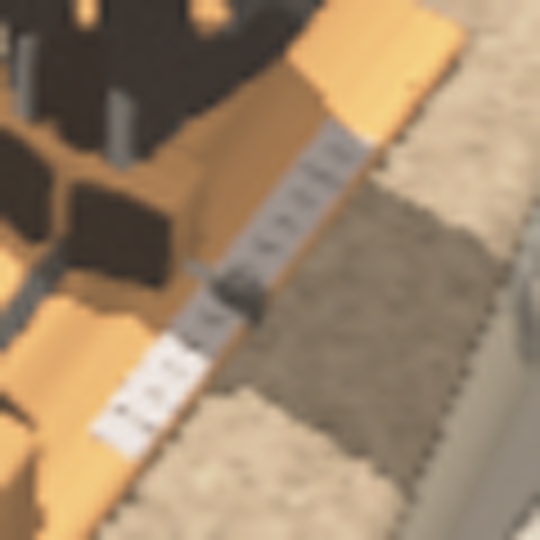

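View pics/t10.png

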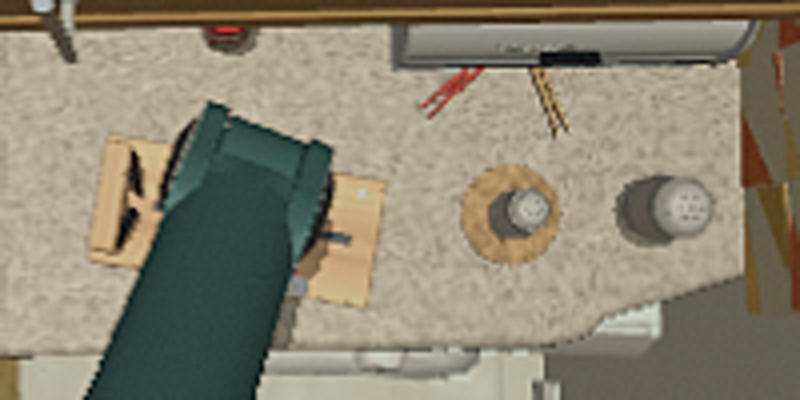

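```bash
python3 - <<'E'
from h import *
u=np.array([np.cos(np.radians(-100.95)),np.sin(np.radians(-100.95)),0])
c=dict(np.load('w10.npz'));T=lambda x,y:((x+.5)/5-.5+170,(y+.5)/5-.5+170)
f=lambda p,z:onz(c,T(*p),z)@u
tk=[f(p,14.8) for p in[(130,60),(137,147),(143,230),(149,312),(160,467),(167,541)]]
z0=np.mean(np.array(tk)-np.array([10,20,30,40,60,70]));print(np.round(tk-z0,1))
print('ptr',[(r,z,round(f((208,r),z)-z0,1)) for r in(388,396) for z in(15,17,19)])
print('clip top-edge far z14',round(f((135,350),14)-z0,1),round(f((135,366),14.8)-z0,1),'near z21',round(f((140,442),21)-z0,1),'line407 z21',round(f((140,407),21)-z0,1),'z21 at 390/420',[round(f((140,r),21)-z0,1) for r in(366,390,420)])
s=camera_info('side');S=lambda x,y:((x+.5)/9-.5+300,(y+.5)/9-.5+200)
g=lambda p,z:onz(s,S(*p),z)@u-z0
print('side ptr',[round(g((203,272),z),1) for z in(15,19)],'clip',[round(g((240,290),z),1) for z in(17,19,21)])
a=cv2.imread('pics/w10.png');cv2.imwrite('pics/w10d.png',cv2.resize(a[235:268,178:222],None,fx=16,fy=16,interpolation=cv2.INTER_NEAREST))
E
```

```text
[10.1 20.1 30.  40.  59.9 69.9]
ptr [(388, 15, np.float64(49.5)), (388, 17, np.float64(48.6)), (388, 19, np.float64(47.7)), (396, 15, np.float64(50.5)), (396, 17, np.float64(49.6)), (396, 19, np.float64(48.7))]
clip top-edge far z14 45.1 46.8 near z21 53.6 line407 z21 49.2 z21 at 390/420 [np.float64(44.1), np.float64(47.1), np.float64(50.8)]
side ptr [np.float64(53.3), np.float64(50.9)] clip [np.float64(52.7), np.float64(51.5), np.float64(50.2)]
```

View pics/w10d.png

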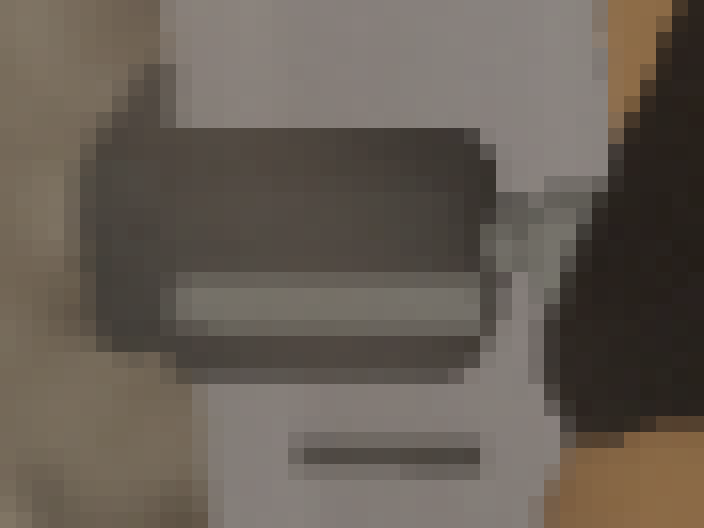

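```bash
python3 - <<'E'
import cv2,numpy as np
def z(n,y,x):
    a=cv2.imread(f'pics/{n}.png');return cv2.resize(a[y:y+18,x:x+24],None,fx=16,fy=16,interpolation=cv2.INTER_NEAREST)
r1=np.hstack([z('w7',251,212),z('w2',168,193)]);r2=np.hstack([z('w1',174,250),z('w3',199,142)])
cv2.imwrite('pics/clips.png',np.vstack([r1,r2]))
E
```

```text
(no output)
```

View pics/clips.png

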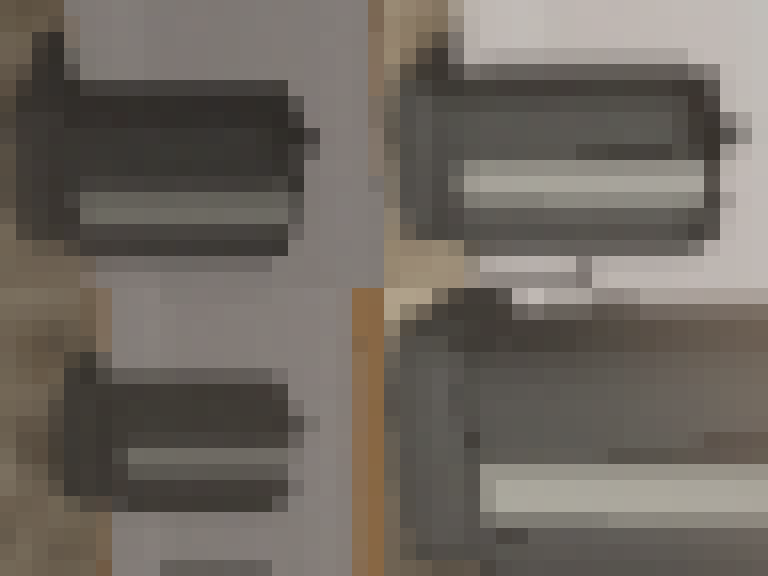

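```bash
python3 - <<'E'
from h import *
u=np.array([np.cos(np.radians(-100.95)),np.sin(np.radians(-100.95)),0])
def W(f,x0,y0):return lambda x,y:((x+.5)/f-.5+x0,(y+.5)/f-.5+y0)
D=[('w7',W(5,200,180),{0:(115,115),10:(112,174),20:(114,232),30:(118,288),40:(122,343),60:(128,451),70:(131,503)},(223,263.5),(231,259),(223,255.5),(223,266.5)),
('w2',W(2.7,180,80),{0:(62,71),10:(66,110),20:(68,150),30:(70,188),40:(73,225),60:(77,296),70:(79,330)},(205,179),(215,176),(205,171.7),(205,183)),
('w1',W(4,235,50),{0:(112,333),10:(112,375),20:(113,415),30:(114,455),40:(114,492),60:(115,569)},(262.5,184.3),(269,182),(262,178.7),(262,187.3)),
('w10',W(5,170,170),{10:(130,60),20:(137,147),30:(143,230),40:(149,312),60:(160,467),70:(167,541)},(198.5,253.5),None,(197,242.5),(197,258))]
for n,T,tk,line,tab,far,near in D:
    c=dict(np.load(n+'.npz'));f=lambda p,z:onz(c,p,z)@u
    z0=np.mean([f(T(*p),14.8)-k for k,p in tk.items()])
    print(n,'line z21,21.5,22',[round(f(line,z)-z0,1) for z in(21,21.5,22)],'tab z15,17,19',tab and [round(f(tab,z)-z0,1) for z in(15,17,19)],'far14.8',round(f(far,14.8)-z0,1),'near21',round(f(near,21)-z0,1))
    if n=='w10':print('ptr',[round(f((211,249.3),z)-z0,1) for z in(15,16,17,18)])
E
```

```text
w7 line z21,21.5,22 [np.float64(50.8), np.float64(50.5), np.float64(50.3)] tab z15,17,19 [np.float64(49.6), np.float64(48.6), np.float64(47.7)] far14.8 46.5 near21 53.5
w2 line z21,21.5,22 [np.float64(50.5), np.float64(50.4), np.float64(50.3)] tab z15,17,19 [np.float64(49.7), np.float64(49.2), np.float64(48.7)] far14.8 46.6 near21 53.5
w1 line z21,21.5,22 [np.float64(50.5), np.float64(50.3), np.float64(50.2)] tab z15,17,19 [np.float64(49.6), np.float64(49.1), np.float64(48.6)] far14.8 46.1 near21 53.6
w10 line z21,21.5,22 [np.float64(50.8), np.float64(50.5), np.float64(50.3)] tab z15,17,19 None far14.8 46.6 near21 53.6
ptr [np.float64(50.8), np.float64(50.4), np.float64(49.9), np.float64(49.5)]
```

```bash
python3 - <<'E'
import cv2,numpy as np
def z(n,y,x):
    a=cv2.imread(f'pics/{n}.png');return cv2.resize(a[y:y+18,x:x+24],None,fx=16,fy=16,interpolation=cv2.INTER_NEAREST)
r1=np.hstack([z('w7',195,214),z('w2',98,195)]);r2=np.hstack([z('w1',124,258),z('w9',256,200)])
cv2.imwrite('pics/ptrs.png',np.vstack([r1,r2]))
E
```

```text
(no output)
```

View pics/ptrs.png

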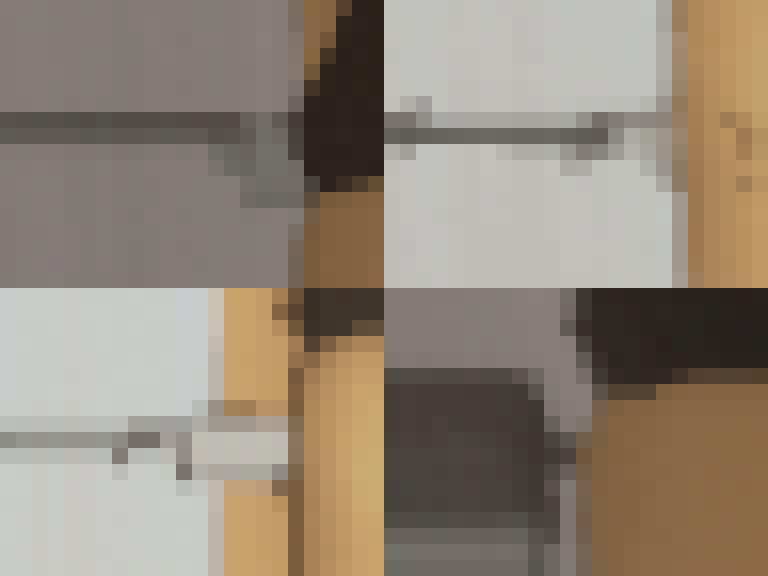

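```bash
python3 - <<'E'
from h import *
u=np.array([np.cos(np.radians(-100.95)),np.sin(np.radians(-100.95)),0])
for n,p,t in [('w7',(231,204.5),(221,202.4)),('w2',(212,106.6),(201,106)),('w1',(272,133.75),(263,133))]:
    c=dict(np.load(n+'.npz'));print(n,[round(onz(c,p,z)@u-onz(c,t,14.8)@u,2) for z in(15,17,19,21)])
E
```

```text
w7 [np.float64(1.69), np.float64(1.05), np.float64(0.41), np.float64(-0.22)]
w2 [np.float64(0.38), np.float64(0.29), np.float64(0.21), np.float64(0.12)]
w1 [np.float64(0.71), np.float64(0.48), np.float64(0.25), np.float64(0.02)]
```

The pointer measures about 49.1 on the scale and the clip about 50.1, so I'll draw it 1 mm more.

```bash
python3 -m handwheel '[{"translation":[1,0,0],"dr":[0,0,0]},{"translation":[0,0,0],"dr":[0,0,0]},{"translation":[0,0,0],"dr":[0,0,0]},{"translation":[0,0,0],"dr":[0,0,0]}]'
python3 -c "
from h import *
print(state()['position'],(state()['position']-np.array([517.4,-17.6,0]))@np.array([-.190,-.982,0]))
c=camera_info('wrist');np.savez('w11.npz',**c)
a=grab_frame('wrist')[:,:,::-1];cv2.imwrite('pics/w11.png',a)
cv2.imwrite('pics/w11d.png',cv2.resize(a[235:268,178:222],None,fx=16,fy=16,interpolation=cv2.INTER_NEAREST))
cv2.imwrite('pics/s11.png',grab_frame('side')[:,:,::-1])"
```

```text
time: 18.8
position: [508.0, -66.6, 72.0]
orientation: [-90.1, 0.3, -100.8]
ft_force: [-1.4, 9.1, 8.3]
width: 22.4
[508.00633308 -66.56955543  71.99775721] 49.87290014552766
```

View pics/w11d.png

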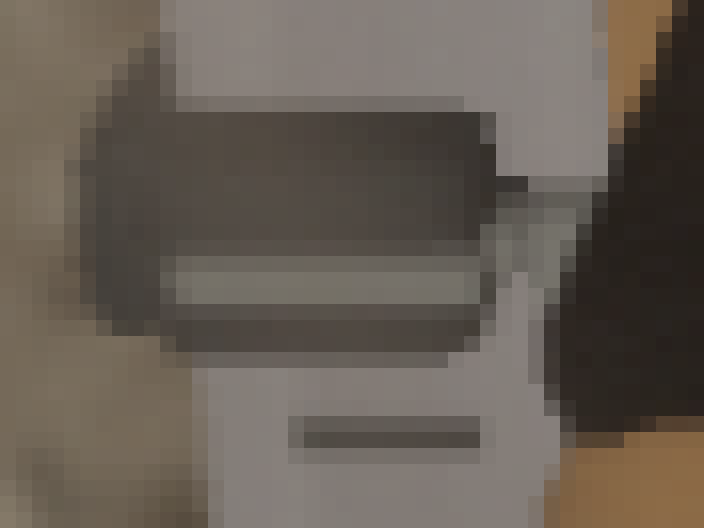

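View pics/s11.png

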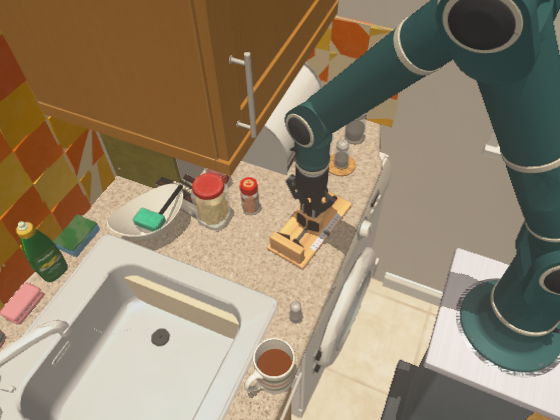

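```bash
python3 - <<'E'
from h import *
u=np.array([np.cos(np.radians(-100.95)),np.sin(np.radians(-100.95)),0])
c=dict(np.load('w11.npz'));f=lambda x,y,z:onz(c,(178+x/16-.5,235+y/16-.5),z)@u
k=f(390,438,14.8)-60
print('line',[round(f(330,280,z)-k,2) for z in(21,21.5)],'far/near',round(f(330,107,14.8)-k,2),round(f(330,356,21)-k,2),'ptr',[round(f(535,234,z)-k,2) for z in (17,18.5,19.5)])
E
```

```text
line [np.float64(50.65), np.float64(50.42)] far/near 46.61 53.65 ptr [np.float64(50.64), np.float64(49.96), np.float64(49.5)]
```

```bash
python3 -m handwheel '[{"translation":[0.4,0,0],"dr":[0,0,0]},{"translation":[0,0,0],"dr":[0,0,0]},{"translation":[0,0,0],"dr":[0,0,0]},{"translation":[0,0,0],"dr":[0,0,0]},{"translation":[0,0,0],"dr":[0,0,0]},{"translation":[0,0,0],"dr":[0,0,0]}]'
python3 -c "
from workcell import *
s=state();print(s['position'],s['joint_vel'].round(2));print(close_job())"
```

```text
time: 19.65
position: [508.0, -66.8, 72.0]
orientation: [-90.1, 0.3, -100.8]
ft_force: [-2.1, 8.7, 7.9]
width: 22.0
[507.95647211 -66.83057905  71.99299711] [-0.04  0.11 -0.04 -0.13  0.01  0.04  0.  ]
the job is handed in; nothing more can be done
None
```

The jaw is drawn out to the index clip and the arm is still holding it there. I handed the job in at 19.7 s.

- **Shaker:** I lifted the middle-sized shaker off the clamp with a 28 N grip and lowered it onto the cork mat until light contact. I then released it. The last side and top views show it upright on the mat, a little off its centre.
- **Jaw:** I took the knob with an 80 N grip and drew the jaw about 50.1 mm by the arm's own reading. That puts the pointer at about 50.3 mm on the scale.
- **Mark:** The clip measured 50.1 mm by its edges and 50.4 mm by its centre line. Before the last 0.4 mm nudge, the wrist picture put the pointer at 49.5 to 50.0 mm, slightly short of the arm's reading. After the nudge all the estimates agree to within about 1 mm. I took no picture after it.
- **Forces:** The wrist force readings after each move stayed around 12 N or less. I never touched the mug or the spice jar, and they look undisturbed in the last side view.

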